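Clamp a steel blank under the spring clip of a drilling jig

ROBOT

A 6-joint arm with a two-finger parallel gripper is mounted at the origin on the work surface. World frame = base frame: x ahead of the robot, y to its left, z up, the work surface at z = 0. Lengths are in m, angles in rad, forces in N, time in s.
With the tool pointing down it reaches from about 0.35 to 0.85 m from the base axis. Payload 8.1 kg.
Tool frame: the origin (TCP) lies on the mounting face of the last link; the fingertips stand 186 mm ahead of it and the grasp point (between the pads) lies 167 mm ahead of it; z points along the fingers, y is the line along which they close (so a half turn about z gives the same grasp; the last joint's range is limited). The gripper opens to 93 mm and grips with 3 to 60 N. Pads are 15 mm wide; open, the fingers measure 128 mm over their backs; the gripper's body (75 mm by 188 mm) begins 65 mm behind the grasp point.
Start: joints at [1.109, 0.13, 1.488, -0, 1.523, -0.085], TCP at [0.221, 0.558, 0.405] pointing down, gripper open.
Joint ranges: [-2.96, 2.96], [-0.89, 2.26], [0.02, 2.5], [-1.34, 4.48], [0, 2.73], [-2.66, 2.66]. Speed limits (rad/s): [2.39, 2.39, 2.79, 3.14, 3.14, 3.14].

INTERFACE

Orientations are given as a rotation vector (axis times angle).
In Python, from plant import read_state, read_camera, camera_params, close_job gives the robot as it stands. The module is installed in compiled form; this text tells all that it offers.
- The arm moves only by the tool servo_tool, never from a script. Its argument "increments" is a list of rows, each an object with "slide": the shift along the tool's x, y, z in mm, a list of three; "dr": the turn, a rotation vector about the tool's x, y, z in rad, a list of three; "jaw": the closure, from 0 (fully open) to 1 (shut). In form: [{"slide": [x, y, z], "dr": [ax, ay, az], "jaw": jaw}, ...]. A call has 1 to 20 rows; each row is the pose to reach, as a shift and turn from the pose commanded when the call began, along the tool's axes at that moment; what a row does not reach only later rows make up. A row lasts 1/10 s, in which the tool goes at most 50 mm and 8.59 degrees, less where a joint would pass 70% of its speed; a pose out of reach is approached as far as the arm can. A call with a gripper value outside its range is refused whole. The fingers move at their own pace and stop on an object; "force" is the grip in N (left out, the last holds). Time passes only in rows, so rows that repeat a pose let the fingers close. It gives the time, the measured TCP pose, the force, the opening and the grip force at its end, in the units of the state.
- read_state(): the state, without advancing time (a new reading comes with each control period).
- read_camera(name): name is "side" or "top"; returns (picture, depth): 384x512x3 uint8, red, green, blue; 384x512 float32, m along the optical axis (not along the pixel's ray), 0 where there is no reading.
- camera_params(name): a dict with "fx", "fy", "cx", "cy" (pixels), "rvec" (rotation vector, rad) and "tvec" (3), from world to camera coordinates, as OpenCV has them. Camera axes: x right, y down, z forward; pixel columns grow to the right and rows downward; lengths in m; the calibration is good to about 2 mm. A picture is of the moment at which its call begins. camera_params takes no time and is no camera call.
- close_job(): hands the job in; it is judged then, once.
The state is a dict: "t": time; "q": joint angles; "dq": joint speeds; "joint_torque": joint torques, N m; "tool_pos": TCP position; "orientation": TCP orientation; "force": force on the tool from outside, world axes, zero at the start; "wrist_torque": the same for the moment, N m; "opening": finger opening in m; "gripper_force": force on a finger pad.
Only numpy, scipy, OpenCV 4.12 (cv2) and the standard library are available. Lean on these libraries where they do the work, as an engineer would, in place of code of your own. Each camera call takes 0.05 s, during which the arm holds its last target. There are 200 camera calls.

TASK

Load the steel blank with the yellow grip into the green drilling jig: swing the spring clip up until it stays open by itself, slide the blank nose first under the guide lips until it is pressed lightly and squarely against the brass end stop, then bring the clip gently down onto it, held all the way so that it does not snap, and let it clamp the blank. The end stop is set for the next hole and held only by friction, so do not push it out of its setting, and leave the other things on the bench where they are.

Things in the scene. Friction and masses are not known exactly. Their poses are not given: they have to be found in the camera images.
- jig: Fixed drilling jig: green flat deck, x -145 to +105, y -55 to +55 mm, top at z = 18 mm. Origin on the bench; x is the way the blank is pushed in (roughly away from the robot), y left, z up. Steel side rails at x 0 to 60 mm leave a channel 53 mm wide on the centre line y = 0, for the blank to slide in flat on the deck, nose towards +x.
- jig_mouth (a point): mouth of the channel: on the deck top, jig (0, 0, 18) mm, axes as the jig's. A flare leads in from x = -24 mm, there 61 mm wide, 30 mm high. Beyond the mouth, x 5 to 60 mm, lips on the rails (underside z = 25, top z = 30 mm, from 20.5 mm off centre outwards) reach over the blank's edges with 2 mm to spare above it: it cannot be put in from above.
- stop_mount: Dark steel mount of the end stop, fixed on the deck on the centre line at jig (77.5, 0, 18) mm, axes as the jig's. It carries the brass end stop block, 12 (x) x 34 (y) x 16 mm high, whose face meets the blank's nose (end_stop_c0: a point 2 mm inside that face). The stop's setting is not measured: its face is anywhere from jig x = 40 to 60 mm, to be felt. It is held by friction and slips when pushed with about 14 N.
- clip: Spring clip, steel arm; origin on its hinge at jig (85, 0, 55) mm, hinge axis jig y. Shut, its axes agree with the jig's and the arm runs back along -x; it opens by turning about +y, free end up, to a limit at 1.25 rad. Over-centre spring: below about 0.7 rad it pulls shut (4 N at the bar, 5 N at the foot), above 0.8 it stays open. Starts shut (0 rad); shut on the blank it reads 0.05. Let go part way, it snaps.
- clip_bar (a point): where to hold the clip: red round bar, 10 mm thick, sticking out along jig +y from the arm's free end, y 8 to 72 mm, with a 16 mm ball at its end. The point is on the bar's axis, in the clip frame at (-110, 50, 12) mm, 67 mm above the bench when shut (deck top 49 mm below it); free space all round. The bar can turn between the fingers.
- clip_foot (a point): underside of the rubber foot that presses on the blank, in the clip frame at (-85, 0, -36) mm
- blank: Loose flat steel blank 150 (x) x 50 (y) x 5 mm thick, 0.3 kg, lying on the bench; origin at the centre of its underside, +x towards its nose (nose 42 mm wide over the last 10 mm), z up. A yellow plastic grip block, 36 (x) x 22 (y) mm, stands 30 mm up from its top face near the tail, centred 50 mm behind the origin (125 mm behind the nose edge).
- blank_grip (a point): in the yellow grip block, 22 mm above the blank's underside (block from 5 to 35 mm), at blank x = -50 mm
- blank_nose (a point): middle of the blank's front edge, at blank x = +75 mm, half way through its thickness
- offcut: loose bystander: flat bare aluminium strip 110 x 30 x 6 mm, no grip on it (not the blank)
- screwdriver: loose bystander: screwdriver lying flat
- wrench: loose bystander: steel wrench lying flat
- glue: loose bystander: white glue bottle 130 mm tall, 44 mm across, orange cap
- spray: loose bystander: blue can 170 mm tall, 56 mm across
- bearing: loose bystander: steel bearing ring, 52 mm outside, 15 mm high
- jar: loose bystander: amber jar with dark cap, 70 mm tall, 60 mm across
There are look-alikes about, which are no part of the job. What is shaped like the blank but brown or turquoise is not meant.

How it is judged:
On the way, in this order (a step that is already met when the one before it is completed fails the run):
1. the clip is swung up and open (z of clip_bar in the frame of jig above 0.135 m), for 0.3 s.
2. with the clip still up, the blank lies under the lips and is pressed against the end stop with more than 2 N (z of clip_bar in the frame of jig above 0.135 m and contact force between blank and stop_mount above 2 N and distance between blank_nose and end_stop_c0 below 0.0045 m and z of blank_nose in the frame of jig below 0.0225 m and angle between the x axis of blank and the x axis of jig, either way round below 0.06 rad and angle between blank's own z axis and vertical below 0.04 rad), for 0.15 s.
At the end, for the whole second after the job is handed in: The blank lies flat on the deck under the lips, the middle of its nose edge within 4.5 mm of a point 2 mm inside the end stop's face (so against it to within about 2 mm) and in line with the jig within 0.06 rad; the clip is down and presses on it with more than 2 N; everything is at rest (distance between blank_nose and end_stop_c0 below 0.0045 m and z of blank_nose in the frame of jig below 0.0225 m and angle between the x axis of blank and the x axis of jig, either way round below 0.06 rad and angle between blank's own z axis and vertical below 0.04 rad and contact force between clip and blank above 2 N and z of clip_foot in the frame of jig below 0.026 m and linear speed of blank below 0.01 m/s and angular speed of clip below 0.05 rad/s); the robot touches nothing.
It fails at once if the end stop is pushed more than 1.5 mm out of its setting (distance of end_stop_c0 from where it was at the start of the episode above 0.0015 m).
It fails at once if the clip snaps (turns faster than 2.5 rad/s) (angular speed of clip above 2.5 rad/s).
It fails at once if the clip is forced down onto the blank with more than 25 N (contact force between clip and blank above 25 N).
It fails at once if another thing on the bench is moved more than 30 mm (distance of any of offcut, screwdriver, wrench, glue, spray, bearing, jar from where it was at the start of the episode above 0.03 m).
It also fails if it takes over 72 s, if anything falls off the work surface, if the arm or the gripper's body presses on something with over 40 N, if the wrist force passes 120 N, or if a joint passes its speed limit or range.

## Working session

There is one attempt and no reset: what is moved stays moved. The work goes in short steps, Python scripts to look and compute and a tool call to move; the robot and the scene stay as the last step left them, time stands still between calls to the robot, and variables do not carry over. Pictures are saved under pics/ and viewed, at most 10 in all, crops included, and the job is handed in when it is done.

Besides the shell and the picture viewer there is one more tool, called after ">>>" as name(argument=value, ...), one argument or row to a line, values as JSON. servo_tool: Moves the arm, as the interface text tells. Its arguments: {"type":"object","properties":{"increments":{"type":"array"},"force":{"type":"number"}},"required":["increments"]}

```bash
mkdir -p pics; cat > h.py <<'E'
import numpy as np, cv2
from plant import *
def shot(n,f):
    im,d=read_camera(n); cv2.imwrite(f'pics/{f}.png',im[:,:,::-1]); np.savez(f'pics/{f}.npz',im=im,d=d); return im,d
def world(n,d):
    p=camera_params(n); R=cv2.Rodrigues(np.array(p['rvec'],float))[0]; t=np.array(p['tvec'],float).ravel()
    v,u=np.indices(d.shape); P=np.stack([(u-p['cx'])/p['fx']*d,(v-p['cy'])/p['fy']*d,d],-1)
    return (P-t)@R
E
python3 - <<'E'
from h import *
for n in('top','side'):
    im,d=shot(n,n+'0'); p=camera_params(n); R=cv2.Rodrigues(np.array(p['rvec'],float))[0]; print(n,p['fx'],-R.T@np.array(p['tvec']).ravel(), R[2])
print(read_state())
E
```

```text
top 349.69045567447677 [ 0.32216538 -0.05056094  1.16197307] [ 0.1691283   0.02627787 -0.98524367]
side 432.67870547499257 [-0.68178503 -0.13948809  0.94201096] [ 0.80459115  0.07006358 -0.58968142]
{'t': 0.1, 'q': array([ 1.10861969e+00,  1.31121176e-01,  1.48915829e+00, -5.10109518e-05,
        1.52303489e+00, -8.54385906e-02]), 'dq': array([ 0.00068732, -0.00342443, -0.00070041,  0.00121896,  0.00269985,
       -0.00053012]), 'joint_torque': array([ 1.74012392e-03, -5.61342359e+01, -4.93095124e+01,  7.71402405e-02,
        2.90344778e-02, -7.16594536e-05]), 'tool_pos': array([0.22065074, 0.55773187, 0.40377751]), 'orientation': array([-5.88203257e-01, -3.08561140e+00,  2.62499219e-03]), 'force': array([-0.61374871, -0.80363805, -0.42405618]), 'wrist_torque': array([0.01741054, 0.02979969, 0.00950106]), 'gripper_force': 0.0, 'opening': 0.09300199935851942}
```

View pics/top0.png

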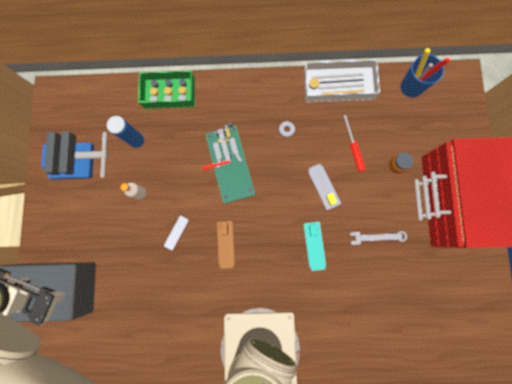

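View pics/side0.png

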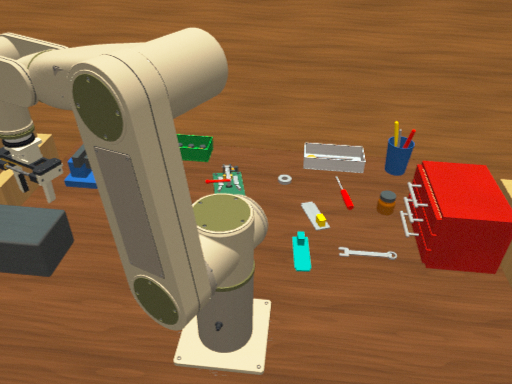

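The top view shows the green jig around (230,165) with its red bar at (216,165), pointing left. The grey blank is at (324,187), with its yellow tail at (333,199) and its nose up-left. The brown and turquoise pieces are decoys. Next I'll fit the poses.

```bash
python3 - <<'E'
from h import *
z=np.load('pics/top0.npz'); im,d=z['im'],z['d']; W=world('top',d)
hsv=cv2.cvtColor(im,cv2.COLOR_RGB2HSV)
def roi(u0,u1,v0,v1):
    m=np.zeros(d.shape,bool); m[v0:v1,u0:u1]=1; return m
H,S,V=[hsv[...,i].astype(int) for i in range(3)]
def rect(m,name):
    P=W[m]; r=cv2.minAreaRect((P[:,:2]*1000).astype(np.float32)); print(name,m.sum(),r,'z',np.percentile(P[:,2],[5,50,95])); print(cv2.boxPoints(r).round(1).tolist())
# table height
t=roi(270,300,180,215); print('table z',np.median(W[t][:,2]))
g=roi(200,260,118,205)&(H>65)&(H<90)&(S>80); g=cv2.morphologyEx(g.astype(np.uint8),cv2.MORPH_OPEN,np.ones((2,2)))>0
rect(g&(abs(W[...,2]-.018)<.008),'jig')
y=roi(305,345,160,212)&(H>20)&(H<35)&(S>120); rect(y,'yellow')
rect(y&(W[...,2]>.028),'yellowtop')
b=roi(305,345,160,212)&((S<60)|y); rect(b,'blank'); rect(roi(305,345,160,212)&(S<60)&(W[...,2]<.015),'blankflat')
r=roi(195,235,150,180)&((H<6)|(H>174))&(S>180); rect(r,'bar')
big=cv2.resize(np.hstack([im[115:210,195:265],im[150:215,295:355].repeat(1,0) if 0 else im[115:210,290:360]]),None,fx=5.6,fy=5.6,interpolation=cv2.INTER_CUBIC)
cv2.imwrite('pics/crop0.png',big[:,:,::-1])
E
```

```text
table z 0.000879168307635798
jig 1379 ((589.3182983398438, 81.77212524414062), (242.62767028808594, 104.18753814697266), 14.078324317932129) z [0.01467818 0.01857951 0.02240339]
[[459.0, 102.80000305175781], [484.29998779296875, 1.7000000476837158], [719.7000122070312, 60.79999923706055], [694.2999877929688, 161.8000030517578]]
yellow 61 ((460.2660217285156, -245.83016967773438), (30.164838790893555, 17.741043090820312), 24.181385040283203) z [0.02430854 0.03545894 0.03927992]
[[442.8999938964844, -243.89999389648438], [450.1000061035156, -260.1000061035156], [477.70001220703125, -247.6999969482422], [470.3999938964844, -231.60000610351562]]
yellowtop 57 ((460.2660217285156, -245.83016967773438), (30.164838790893555, 17.741043090820312), 24.181385040283203) z [0.03144486 0.03555964 0.03931394]
[[442.8999938964844, -243.89999389648438], [450.1000061035156, -260.1000061035156], [477.70001220703125, -247.6999969482422], [470.3999938964844, -231.60000610351562]]
blank 751 ((457.56658935546875, -135.53619384765625), (157.61817932128906, 278.1611633300781), 28.350616455078125) z [5.90418451e-05 5.96483694e-03 3.52039215e-02]
[[322.20001220703125, -50.599998474121094], [454.29998779296875, -295.3999938964844], [593.0, -220.5], [460.8999938964844, 24.299999237060547]]
blankflat 681 ((508.25042724609375, -228.74221801757812), (156.75355529785156, 57.78818893432617), 22.614652633666992) z [-4.95536199e-05  5.64173559e-03  9.23480970e-03]
[[424.79998779296875, -232.1999969482422], [447.0, -285.6000061035156], [591.7000122070312, -225.3000030517578], [569.5, -171.89999389648438]]
bar 58 ((585.0869140625, 133.13320922851562), (29.657150268554688, 88.9081039428711), 16.79942512512207) z [-0.00114417  0.07152822  0.07632798]
[[558.0, 171.39999389648438], [583.7000122070312, 86.30000305175781], [612.0999755859375, 94.9000015258789], [586.4000244140625, 180.0]]
```

View pics/crop0.png

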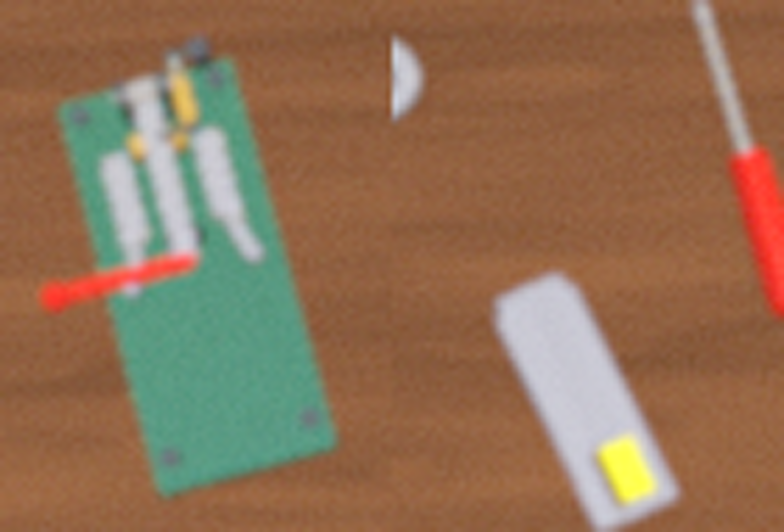

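```bash
cat > fit.py <<'E'
from h import *
from scipy.optimize import minimize
def proj(n,P):
    p=camera_params(n); K=np.array([[p['fx'],0,p['cx']],[0,p['fy'],p['cy']],[0,0,1]])
    return cv2.projectPoints(np.asarray(P,float).reshape(-1,1,3),np.array(p['rvec'],float),np.array(p['tvec'],float),K,None)[0][:,0]
def place(pts,q): # pts Nx3 local, q=x,y,yaw
    c,s=np.cos(q[2]),np.sin(q[2]); P=np.array(pts,float); return np.c_[q[0]+c*P[:,0]-s*P[:,1],q[1]+s*P[:,0]+c*P[:,1],P[:,2]]
def render(n,parts,q,box,ss=8):
    u0,u1,v0,v1=box; c=np.zeros(((v1-v0)*ss,(u1-u0)*ss),np.float32)
    for pts in parts:
        uv=(proj(n,place(pts,q))+.5-[u0,v0])*ss-.5
        h=cv2.convexHull(uv.astype(np.float32))
        cv2.fillConvexPoly(c,np.round(h*16).astype(np.int32),1.,shift=4)
    return cv2.resize(c,(u1-u0,v1-v0),interpolation=cv2.INTER_AREA)
def fit(n,parts,soft,w,q0,box):
    f=lambda q:(w*(cv2.GaussianBlur(render(n,parts,q,box),(0,0),.6)-soft)**2).sum()
    best=None
    for k in range(3):
        r=minimize(f,q0,method='Nelder-Mead',options=dict(initial_simplex=[q0]+[np.array(q0)+e for e in np.diag([.006,.006,.05])],xatol=1e-5,fatol=1e-4)); q0=r.x
    return r.x,r.fun
def prism(poly,z0,z1): return [(x,y,z) for x,y in poly for z in(z0,z1)]
JIG=[prism([(-.145,-.055),(.105,-.055),(.105,.055),(-.145,.055)],0,.018)]
BL=[prism([(-.075,-.025),(.065,-.025),(.075,-.021),(.075,.021),(.065,.025),(-.075,.025)],0,.005),prism([(-.068,-.011),(-.032,-.011),(-.032,.011),(-.068,.011)],.005,.035)]
E
cat > go.py <<'E'
from fit import *
import sys
z=np.load(f'pics/{sys.argv[1]}.npz'); im=z['im'].astype(float)
# jig: greenness G-R
bx=(195,265,112,210); I=im[bx[2]:bx[3],bx[0]:bx[1]]; g=I[...,1]-I[...,0]
soft=np.clip((g+30)/ (np.median(g[g>15])+30),0,1); hard=(soft>.5).astype(np.uint8)
w=np.ones(g.shape); red=cv2.dilate(((I[...,0]-I[...,1])>110).astype(np.uint8),np.ones((3,3))); w[red>0]=0
q0=[.6087,.0866,.2457]; inn=cv2.erode((render('top',JIG,q0,bx)>.5).astype(np.uint8),np.ones((7,7))); w[inn>0]=0
top=np.indices(g.shape)[0]<25; w[top&(g>-20)&(g<10)]=.0
print('bg',np.median(g[g<0]),'in',np.median(g[g>15]))
bgv=np.median(g[g<0]); inv=np.median(g[g>15]); soft=np.clip((g-bgv)/(inv-bgv),0,1)
print('jig',*fit('top',JIG,soft,w,q0,bx))
bx=(295,352,155,218); I=im[bx[2]:bx[3],bx[0]:bx[1]]; b=I[...,2]-.35*I[...,0]; y=I[...,1]
sc=I[...,1]; bg=np.median(sc[:8,:15]); m=(sc-bg)/(np.percentile(sc,85)-bg)
soft=np.clip(m,0,1); print('blank',*fit('top',BL,soft,np.ones(sc.shape),[.508,-.2287,.40],bx))
E
python3 go.py top0
python3 - <<'E'
from fit import *
z=np.load('pics/top0.npz');print(z['im'][160:170,325].tolist()[:2], z['im'][198,333],z['im'][175,300])
p=lambda P,q:proj('top',place(P,q)).round(1).tolist()
q=[.6087,.0866,.2457]
print('bar ends',p([(-.025,.008,.067),(-.025,.08,.067)],q),'stop mount',p([(.0775,0,.034)],q))
E
```

```text
bg -49.0 in 64.0
jig [0.6130863  0.09015935 0.24667413] 19.891423623838712
blank [ 0.50748066 -0.22827018  0.40198804] 13.65082399094965
[[150, 97, 63], [155, 101, 67]] [255 255  85] [137  90  59]
bar ends [[226.5, 162.7], [205.0, 168.7]] stop mount [[222.4, 135.8]]
```

```bash
cat > ov.py <<'E'
from fit import *
def overlay(f,n,qs,box,s,out):
    im=np.load(f'pics/{f}.npz')['im']; u0,u1,v0,v1=box
    B=cv2.resize(im[v0:v1,u0:u1],None,fx=s,fy=s,interpolation=cv2.INTER_NEAREST)[:,:,::-1].copy()
    def ln(P,q,c,closed=True):
        a=((proj(n,place(P,q))+.5-[u0,v0])*s*8).round().astype(np.int32); cv2.polylines(B,[a],closed,c,1,cv2.LINE_AA,3)
    for typ,q,c in qs:
        if typ=='jig':
            for zz in(.0,.018): ln([(-.145,-.055,zz),(.105,-.055,zz),(.105,.055,zz),(-.145,.055,zz)],q,c)
            ln([(-.025,.008,.067),(-.025,.088,.067)],q,c,False)
            for sg in(-1,1): ln([(.005,sg*.0205,.03),(.06,sg*.0205,.03)],q,c,False); ln([(0,sg*.0265,.03),(-.024,sg*.0305,.03)],q,c,False)
        else:
            ln([(-.075,-.025,.005),(.065,-.025,.005),(.075,-.021,.005),(.075,.021,.005),(.065,.025,.005),(-.075,.025,.005)],q,c)
            ln([(-.068,-.011,.035),(-.032,-.011,.035),(-.032,.011,.035),(-.068,.011,.035)],q,c)
    cv2.imwrite(f'pics/{out}.png',B); return B
E
python3 - <<'E'
from ov import *
A=overlay('top0','top',[('jig',[.6131,.0902,.2467],(0,0,255)),('jig',[.6087,.0866,.2457],(255,0,0))],(198,262,118,208),6.5,'a')
B=overlay('top0','top',[('b',[.5075,-.2283,.402],(0,0,255))],(298,350,155,215),6.5,'b')
h=max(A.shape[0],B.shape[0]); C=[np.pad(x,((0,h-x.shape[0]),(0,0),(0,0))) for x in(A,B)]
cv2.imwrite('pics/ov0.png',np.hstack(C))
E
```

```text
(no output)
```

View pics/ov0.png

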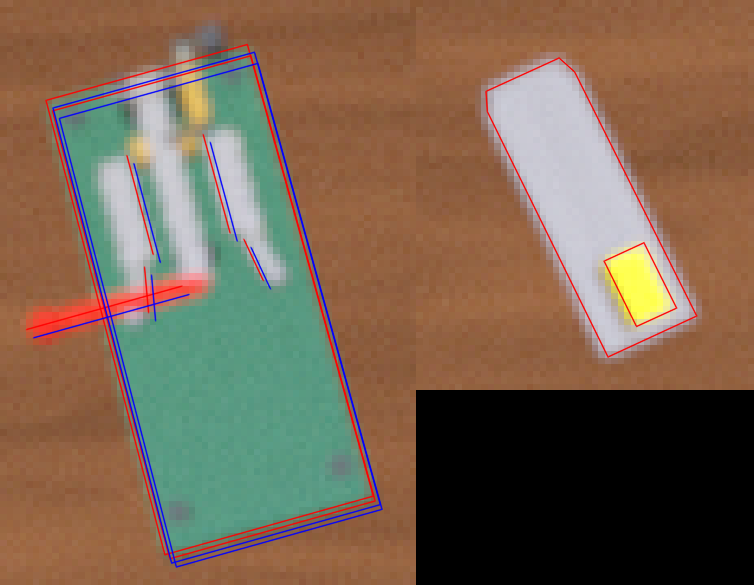

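```bash
cat > mv.py <<'E'
from h import *
from scipy.spatial.transform import Rotation as Ro
JQ=[.6125,.0897,.2467]
def jw(x,y,z):
    c,s=np.cos(JQ[2]),np.sin(JQ[2]); return np.array([JQ[0]+c*x-s*y,JQ[1]+s*x+c*y,z])
def bar(th):
    c,s=np.cos(th),np.sin(th); return (.085-.11*c+.012*s, .11*s+.012*c+.055)
def target(ang):
    y=np.array([np.cos(ang),np.sin(ang),0]); z=np.array([0,0,-1.]); return np.stack([np.cross(y,z),y,z],1)
def inc(grasp,ang,st=None):
    st=st or read_state(); R0=Ro.from_rotvec(st['orientation']).as_matrix(); p0=np.array(st['tool_pos'])
    best=None
    for k in(0,1):
        R=target(ang+k*np.pi); dr=Ro.from_matrix(R0.T@R).as_rotvec()
        if best is None or np.linalg.norm(dr)<np.linalg.norm(best): best=dr
    s=R0.T@(np.array(grasp)+[0,0,.167]-p0)*1000
    return s.round(1).tolist(),best.round(4).tolist()
def show(): 
    s=read_state(); R=Ro.from_rotvec(s['orientation']).as_matrix(); g=s['tool_pos']+R[:,2]*.167
    c,sn=np.cos(JQ[2]),np.sin(JQ[2]); d=g[:2]-JQ[:2]
    print('t',round(s['t'],2),'grasp w',g.round(4),'jig',np.round([c*d[0]+sn*d[1],-sn*d[0]+c*d[1]],4),'yang',np.arctan2(R[1,1],R[0,1]).round(4),'tz',R[:,2].round(3),'F',s['force'].round(2),'open',round(s['opening'],4),'gf',s['gripper_force'],'q6',s['q'][5].round(2))
E
python3 -c "
from mv import *
show()
print(bar(0),jw(-.025,.05,.067), inc(jw(-.025,.05,.117),JQ[2]))
"
```

```text
t 0.1 grasp w [0.2205 0.5575 0.2368] jig [-0.2659  0.5493] yang 1.1941 tz [-0.001 -0.002 -1.   ] F [-0.61 -0.8  -0.42] open 0.093 gf 0.0 q6 -0.09
(np.float64(-0.024999999999999994), np.float64(0.067)) [0.57604665 0.13208105 0.067     ] ([-487.1, -264.8, 120.2], [-0.0016, 0.0007, 0.9474])
```

>>> servo_tool(
  increments=[
    {"slide": [-487, -265, 20], "dr": [0, 0, 0.947], "jaw": 0.3},
    {"slide": [-487, -265, 20], "dr": [0, 0, 0.947], "jaw": 0.3},
    {"slide": [-487, -265, 20], "dr": [0, 0, 0.947], "jaw": 0.3},
    {"slide": [-487, -265, 20], "dr": [0, 0, 0.947], "jaw": 0.3},
    {"slide": [-487, -265, 20], "dr": [0, 0, 0.947], "jaw": 0.3},
    {"slide": [-487, -265, 20], "dr": [0, 0, 0.947], "jaw": 0.3},
    {"slide": [-487, -265, 20], "dr": [0, 0, 0.947], "jaw": 0.3},
    {"slide": [-487, -265, 20], "dr": [0, 0, 0.947], "jaw": 0.3},
    {"slide": [-487, -265, 20], "dr": [0, 0, 0.947], "jaw": 0.3},
    {"slide": [-487, -265, 20], "dr": [0, 0, 0.947], "jaw": 0.3},
    {"slide": [-487, -265, 20], "dr": [0, 0, 0.947], "jaw": 0.3},
    {"slide": [-487, -265, 20], "dr": [0, 0, 0.947], "jaw": 0.3},
    {"slide": [-487, -265, 20], "dr": [0, 0, 0.947], "jaw": 0.3},
    {"slide": [-487, -265, 20], "dr": [0, 0, 0.947], "jaw": 0.3},
    {"slide": [-487, -265, 60], "dr": [0, 0, 0.947], "jaw": 0.3},
    {"slide": [-487, -265, 100], "dr": [0, 0, 0.947], "jaw": 0.3},
    {"slide": [-487, -265, 120], "dr": [0, 0, 0.947], "jaw": 0.3},
    {"slide": [-487, -265, 120], "dr": [0, 0, 0.947], "jaw": 0.3},
  ],
)

```text
t: 1.9
tool_pos: [0.5734, 0.1338, 0.2807]
orientation: [-1.925, -2.476, 0.008]
force: [-0.6, -0.0, -0.4]
opening: 0.0652
gripper_force: 0.0
```

```bash
python3 - <<'E'
from mv import *
show(); print(inc(jw(-.025,.05,.067),JQ[2])); 
im,d=shot('side','side1'); show()
W=world('side',d); hsv=cv2.cvtColor(im,cv2.COLOR_RGB2HSV)
cv2.imwrite('pics/s1c.png',cv2.resize(im[130:230,150:300],None,fx=5,fy=5,interpolation=cv2.INTER_CUBIC)[:,:,::-1])
E
```

```text
t 1.9 grasp w [0.5722 0.1337 0.1137] jig [-0.0283  0.0525] yang 0.2495 tz [-0.007 -0.001 -1.   ] F [-0.57 -0.03 -0.44] open 0.0652 gf 0.0 q6 -0.11
([-2.4, 2.4, 46.6], [-0.0073, -0.0011, 0.0028])
t 1.95 grasp w [0.574  0.1337 0.1164] jig [-0.0266  0.052 ] yang 0.2492 tz [-0.004 -0.    -1.   ] F [-0.08  0.51  0.52] open 0.0653 gf 0.0 q6 -0.11
```

View pics/s1c.png

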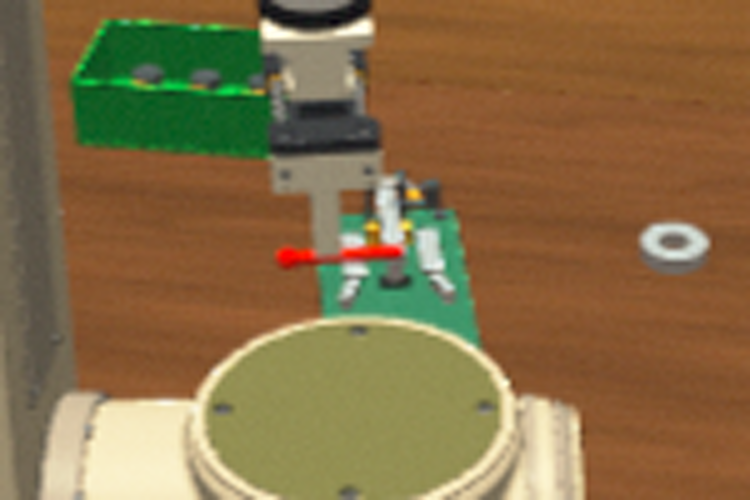

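>>> servo_tool(
  increments=[
    {"slide": [-2, 1.5, 25], "dr": [0, 0, 0], "jaw": 0.3},
    {"slide": [-2, 1.5, 49], "dr": [0, 0, 0], "jaw": 0.3},
    {"slide": [-2, 1.5, 49], "dr": [0, 0, 0], "jaw": 0.5},
    {"slide": [-2, 1.5, 49], "dr": [0, 0, 0], "jaw": 0.7},
    {"slide": [-2, 1.5, 49], "dr": [0, 0, 0], "jaw": 0.8},
    {"slide": [-2, 1.5, 49], "dr": [0, 0, 0], "jaw": 1},
    {"slide": [-2, 1.5, 49], "dr": [0, 0, 0], "jaw": 1},
    {"slide": [-2, 1.5, 49], "dr": [0, 0, 0], "jaw": 1},
    {"slide": [-2, 1.5, 49], "dr": [0, 0, 0], "jaw": 1},
    {"slide": [-2, 1.5, 49], "dr": [0, 0, 0], "jaw": 1},
    {"slide": [-2, 1.5, 49], "dr": [0, 0, 0], "jaw": 1},
  ],
  force=15,
)

```text
t: 3.05
tool_pos: [0.5776, 0.1306, 0.2358]
orientation: [-1.93, -2.477, 0.002]
force: [-6.0, -1.4, 4.7]
opening: 0.0094
gripper_force: 15.0
```

```bash
python3 - <<'E'
from mv import *
show()
for th in np.arange(.06,1.26,.06):
    b=np.array(bar(th))-bar(0); print(round(th,2),(b*1000).round(0))
E
```

```text
t 3.05 grasp w [0.5773 0.1305 0.0688] jig [-0.0241  0.0482] yang 0.2469 tz [-0.002 -0.    -1.   ] F [-5.99 -1.38  4.68] open 0.0094 gf 15.000622272491455 q6 -0.11
0.06 [1. 7.]
0.12 [ 2. 13.]
0.18 [ 4. 19.]
0.24 [ 6. 26.]
0.3 [ 8. 32.]
0.36 [11. 38.]
0.42 [14. 44.]
0.48 [18. 49.]
0.54 [22. 55.]
0.6 [26. 60.]
0.66 [30. 65.]
0.72 [35. 70.]
0.78 [40. 74.]
0.84 [46. 78.]
0.9 [51. 82.]
0.96 [57. 85.]
1.02 [63. 88.]
1.08 [69. 91.]
1.14 [75. 93.]
1.2 [81. 95.]
```

>>> servo_tool(
  increments=[
    {"slide": [0, 1, -7], "dr": [0, 0, 0], "jaw": 1},
    {"slide": [0, 2, -13], "dr": [0, 0, 0], "jaw": 1},
    {"slide": [0, 4, -19], "dr": [0, 0, 0], "jaw": 1},
    {"slide": [0, 6, -26], "dr": [0, 0, 0], "jaw": 1},
    {"slide": [0, 8, -32], "dr": [0, 0, 0], "jaw": 1},
    {"slide": [0, 11, -38], "dr": [0, 0, 0], "jaw": 1},
    {"slide": [0, 14, -44], "dr": [0, 0, 0], "jaw": 1},
    {"slide": [0, 18, -49], "dr": [0, 0, 0], "jaw": 1},
    {"slide": [0, 22, -55], "dr": [0, 0, 0], "jaw": 1},
    {"slide": [0, 26, -60], "dr": [0, 0, 0], "jaw": 1},
    {"slide": [0, 30, -65], "dr": [0, 0, 0], "jaw": 1},
    {"slide": [0, 35, -70], "dr": [0, 0, 0], "jaw": 1},
    {"slide": [0, 40, -74], "dr": [0, 0, 0], "jaw": 1},
    {"slide": [0, 46, -78], "dr": [0, 0, 0], "jaw": 1},
    {"slide": [0, 51, -82], "dr": [0, 0, 0], "jaw": 1},
    {"slide": [0, 57, -85], "dr": [0, 0, 0], "jaw": 1},
    {"slide": [0, 63, -88], "dr": [0, 0, 0], "jaw": 1},
    {"slide": [0, 69, -91], "dr": [0, 0, 0], "jaw": 1},
    {"slide": [0, 75, -93], "dr": [0, 0, 0], "jaw": 1},
    {"slide": [0, 81, -95], "dr": [0, 0, 0], "jaw": 1},
  ],
  force=25,
)

```text
t: 5.05
tool_pos: [0.6574, 0.1508, 0.3321]
orientation: [1.93, 2.477, 0.003]
force: [-1.1, -0.6, 3.8]
opening: 0.0091
gripper_force: 25.0
```

```bash
python3 - <<'E'
from mv import *
show(); print(bar(1.2),bar(1.25))
E
```

```text
t 5.05 grasp w [0.6578 0.1508 0.1651] jig [0.0588 0.0482] yang 0.2471 tz [ 0.002  0.    -1.   ] F [-1.11 -0.61  3.85] open 0.0091 gf 25.000786185264587 q6 -0.1
(np.float64(0.05632511603917262), np.float64(0.161872592510115)) (np.float64(0.06170235556878749), np.float64(0.1631721764778577))
```

>>> servo_tool(
  increments=[
    {"slide": [0, 2, 0], "dr": [0, 0, 0], "jaw": 1},
    {"slide": [0, 2, 0], "dr": [0, 0, 0], "jaw": 0.8},
    {"slide": [0, 2, 0], "dr": [0, 0, 0], "jaw": 0.6},
    {"slide": [0, 2, 0], "dr": [0, 0, 0], "jaw": 0.4},
    {"slide": [0, 2, -20], "dr": [0, 0, 0], "jaw": 0.3},
    {"slide": [0, 2, -50], "dr": [0, 0, 0], "jaw": 0.3},
    {"slide": [0, 2, -50], "dr": [0, 0, 0], "jaw": 0.3},
  ],
)

```text
t: 5.75
tool_pos: [0.6594, 0.1512, 0.3857]
orientation: [1.928, 2.475, 0.008]
force: [0.6, -0.1, 1.7]
opening: 0.0527
gripper_force: 0.0
```

```bash
python3 - <<'E'
from mv import *
show(); print(inc([.461,-.247,.1],.402+np.pi/2))
im,d=shot('top','top1'); cv2.imwrite('pics/t1c.png',cv2.resize(im[80:260,160:380],None,fx=3.6,fy=3.2)[:,:,::-1])
E
```

```text
t 5.75 grasp w [0.6606 0.1514 0.2187] jig [0.0617 0.0481] yang 0.2471 tz [ 0.007  0.001 -1.   ] F [ 0.56 -0.07  1.68] open 0.0527 gf 0.0 q6 -0.1
([-337.6, -290.6, 116.9], [0.0061, -0.0044, 1.4158])
```

View pics/t1c.png

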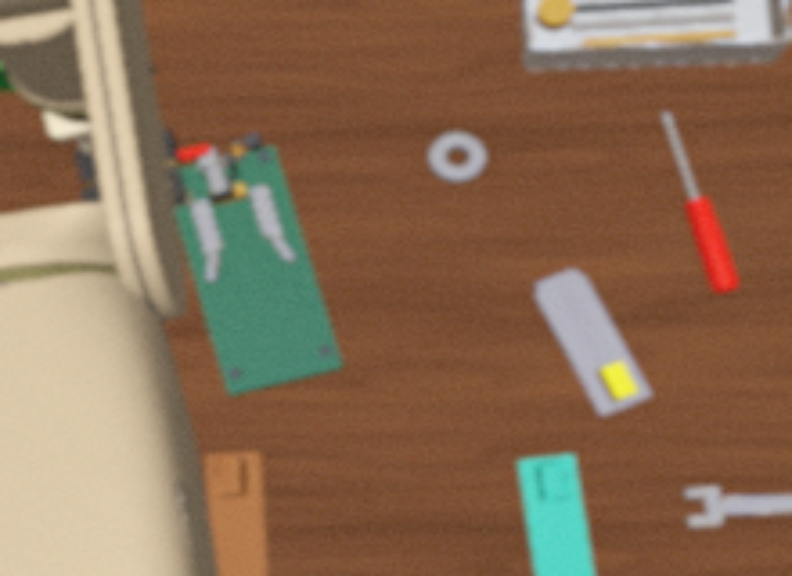

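The clip stays open, with its red bar at the hinge end around (193,152) in the crop. Next is the blank.

>>> servo_tool(
  increments=[
    {"slide": [-337.6, -290.6, 0], "dr": [0.006, -0.004, 1.416], "jaw": 0.3},
    {"slide": [-337.6, -290.6, 0], "dr": [0.006, -0.004, 1.416], "jaw": 0.3},
    {"slide": [-337.6, -290.6, 0], "dr": [0.006, -0.004, 1.416], "jaw": 0.3},
    {"slide": [-337.6, -290.6, 0], "dr": [0.006, -0.004, 1.416], "jaw": 0.3},
    {"slide": [-337.6, -290.6, 0], "dr": [0.006, -0.004, 1.416], "jaw": 0.3},
    {"slide": [-337.6, -290.6, 0], "dr": [0.006, -0.004, 1.416], "jaw": 0.3},
    {"slide": [-337.6, -290.6, 0], "dr": [0.006, -0.004, 1.416], "jaw": 0.3},
    {"slide": [-337.6, -290.6, 0], "dr": [0.006, -0.004, 1.416], "jaw": 0.3},
    {"slide": [-337.6, -290.6, 0], "dr": [0.006, -0.004, 1.416], "jaw": 0.3},
    {"slide": [-337.6, -290.6, 0], "dr": [0.006, -0.004, 1.416], "jaw": 0.3},
    {"slide": [-337.6, -290.6, 20], "dr": [0.006, -0.004, 1.416], "jaw": 0.3},
    {"slide": [-337.6, -290.6, 50], "dr": [0.006, -0.004, 1.416], "jaw": 0.3},
    {"slide": [-337.6, -290.6, 90], "dr": [0.006, -0.004, 1.416], "jaw": 0.3},
    {"slide": [-337.6, -290.6, 120], "dr": [0.006, -0.004, 1.416], "jaw": 0.3},
    {"slide": [-337.6, -290.6, 120], "dr": [0.006, -0.004, 1.416], "jaw": 0.3},
    {"slide": [-337.6, -290.6, 120], "dr": [0.006, -0.004, 1.416], "jaw": 0.3},
  ],
)

```text
t: 7.4
tool_pos: [0.4588, -0.247, 0.2601]
orientation: [-3.076, -0.627, 0.013]
force: [0.1, 0.4, 0.7]
opening: 0.065
gripper_force: 0.0
```

```bash
python3 - <<'E'
from mv import *
show(); print(inc([.461,-.247,.027],.402+np.pi/2))
im,d=shot('side','side2'); cv2.imwrite('pics/s2c.png',cv2.resize(im[150:270,260:380],None,fx=5,fy=5,interpolation=cv2.INTER_CUBIC)[:,:,::-1])
W=world('side',d)
hsv=cv2.cvtColor(im,cv2.COLOR_RGB2HSV); m=(hsv[...,0]>20)&(hsv[...,0]<35)&(hsv[...,1]>150); m[:,:290]=0;m[:,345:]=0;m[:180]=0;m[240:]=0
P=W[m]; print(m.sum(),P[P[:,2]>.03].mean(0) if (P[:,2]>.03).any() else P.mean(0),np.percentile(P,[5,95],axis=0))
E
```

```text
t 7.4 grasp w [ 0.4574 -0.247   0.0931] jig [-0.2326 -0.2886] yang -1.1689 tz [-0.009  0.001 -1.   ] F [0.1  0.39 0.66] open 0.065 gf 0.0 q6 0.58
([2.5, 1.1, 66.1], [-0.0038, 0.0077, -0.0001])
112 [ 0.45290934 -0.23976728  0.05690888] [[ 0.43156705 -0.2565972   0.00588333]
 [ 0.47590209 -0.22804907  0.18175541]]
```

View pics/s2c.png

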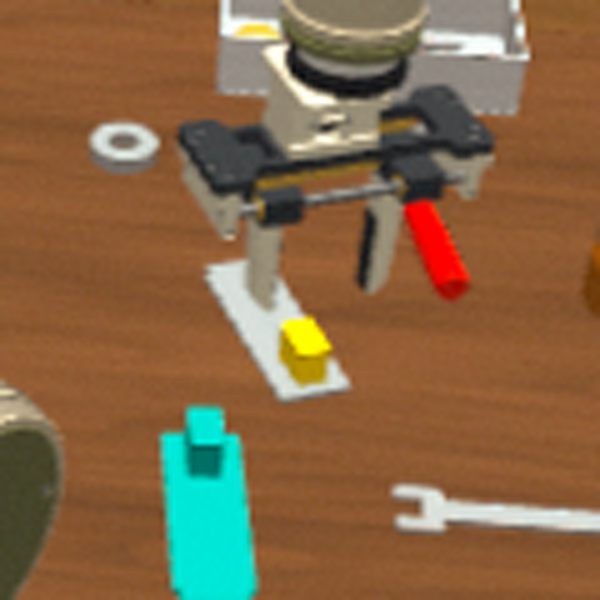

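>>> servo_tool(
  increments=[
    {"slide": [1, 1, 30], "dr": [0, 0, 0], "jaw": 0.3},
    {"slide": [1, 1, 55], "dr": [0, 0, 0], "jaw": 0.3},
    {"slide": [1, 1, 55], "dr": [0, 0, 0], "jaw": 0.3},
    {"slide": [1, 1, 55], "dr": [0, 0, 0], "jaw": 0.3},
    {"slide": [1, 1, 55], "dr": [0, 0, 0], "jaw": 0.3},
  ],
)

```text
t: 7.95
tool_pos: [0.4613, -0.2486, 0.2083]
orientation: [3.076, 0.627, -0.006]
force: [0.1, -0.8, -0.1]
opening: 0.0652
gripper_force: 0.0
```

```bash
python3 - <<'E'
from mv import *
show(); print(inc([.461,-.247,.027],.402+np.pi/2))
E
```

```text
t 7.95 grasp w [ 0.4607 -0.2491  0.0413] jig [-0.2299 -0.2915] yang -1.1689 tz [-0.003 -0.003 -1.   ] F [ 0.12 -0.79 -0.07] open 0.0652 gf 0.0 q6 0.58
([0.4, -1.6, 14.3], [0.0013, 0.0043, -0.0002])
```

>>> servo_tool(
  increments=[
    {"slide": [0, -1, 7], "dr": [0, 0, 0], "jaw": 0.3},
    {"slide": [0, -1, 14], "dr": [0, 0, 0], "jaw": 0.3},
    {"slide": [0, -1, 14], "dr": [0, 0, 0], "jaw": 0.5},
    {"slide": [0, -1, 14], "dr": [0, 0, 0], "jaw": 0.6},
    {"slide": [0, -1, 14], "dr": [0, 0, 0], "jaw": 0.7},
    {"slide": [0, -1, 14], "dr": [0, 0, 0], "jaw": 0.8},
    {"slide": [0, -1, 14], "dr": [0, 0, 0], "jaw": 1},
    {"slide": [0, -1, 14], "dr": [0, 0, 0], "jaw": 1},
    {"slide": [0, -1, 14], "dr": [0, 0, 0], "jaw": 1},
    {"slide": [0, -1, 14], "dr": [0, 0, 0], "jaw": 1},
  ],
  force=30,
)

```text
t: 8.95
tool_pos: [0.4598, -0.2471, 0.1919]
orientation: [-3.078, -0.627, 0.01]
force: [0.1, -0.7, 0.8]
opening: 0.0218
gripper_force: 30.0
```

```bash
python3 - <<'E'
from mv import *
show()
E
```

```text
t 8.95 grasp w [ 0.4587 -0.2473  0.0249] jig [-0.2314 -0.2892] yang -1.1691 tz [-0.006 -0.001 -1.   ] F [ 0.1  -0.67  0.83] open 0.0218 gf 29.997201561927795 q6 0.58
```

>>> servo_tool(
  increments=[
    {"slide": [0, 0, -30], "dr": [0, 0, 0], "jaw": 1},
    {"slide": [0, 0, -70], "dr": [0, 0, 0], "jaw": 1},
    {"slide": [0, 0, -100], "dr": [0, 0, 0], "jaw": 1},
    {"slide": [0, 0, -100], "dr": [0, 0, 0], "jaw": 1},
    {"slide": [0, 0, -100], "dr": [0, 0, 0], "jaw": 1},
    {"slide": [0, 0, -100], "dr": [0, 0, 0], "jaw": 1},
  ],
)

```text
t: 9.55
tool_pos: [0.4595, -0.2464, 0.2892]
orientation: [-3.075, -0.626, 0.015]
force: [-0.5, -0.4, -3.5]
opening: 0.0218
gripper_force: 30.0
```

```bash
python3 - <<'E'
from mv import *
show(); print(inc(jw(-.157,0,.1),JQ[2]+np.pi/2))
E
```

```text
t 9.55 grasp w [ 0.4579 -0.2462  0.1222] jig [-0.232 -0.288] yang -1.169 tz [-0.01   0.001 -1.   ] F [-0.51 -0.4  -3.45] open 0.0218 gf 29.999258816242218 q6 0.58
([117.3, -273.6, 22.6], [-0.0043, 0.009, 0.1551])
```

>>> servo_tool(
  increments=[
    {"slide": [20, -46, 0], "dr": [0, 0, 0.03], "jaw": 1},
    {"slide": [37, -86, 0], "dr": [0, 0, 0.06], "jaw": 1},
    {"slide": [54, -126, 0], "dr": [0, 0, 0.09], "jaw": 1},
    {"slide": [71, -166, 0], "dr": [0, 0, 0.12], "jaw": 1},
    {"slide": [88, -206, 0], "dr": [0, 0, 0.14], "jaw": 1},
    {"slide": [102, -240, 0], "dr": [0, 0, 0.155], "jaw": 1},
    {"slide": [112, -263, 0], "dr": [0, 0, 0.155], "jaw": 1},
    {"slide": [117.3, -273.6, 10], "dr": [0, 0, 0.155], "jaw": 1},
    {"slide": [117.3, -273.6, 20], "dr": [0, 0, 0.155], "jaw": 1},
    {"slide": [117.3, -273.6, 20], "dr": [0, 0, 0.155], "jaw": 1},
    {"slide": [117.3, -273.6, 20], "dr": [0, 0, 0.155], "jaw": 1},
    {"slide": [117.3, -273.6, 20], "dr": [0, 0, 0.155], "jaw": 1},
    {"slide": [117.3, -273.6, 20], "dr": [0, 0, 0.155], "jaw": 1},
  ],
)

```text
t: 10.85
tool_pos: [0.4615, 0.0499, 0.2718]
orientation: [3.118, 0.385, -0.009]
force: [0.2, -0.2, -2.8]
opening: 0.0217
gripper_force: 29.9
```

```bash
python3 - <<'E'
from mv import *
show(); print(inc(jw(-.157,0,.043),JQ[2]+np.pi/2))
im,d=shot('top','top3'); show(); cv2.imwrite('pics/t3c.png',cv2.resize(im[100:260,180:340],None,fx=3.7,fy=3.7)[:,:,::-1])
E
```

```text
t 10.85 grasp w [0.4605 0.0498 0.1049] jig [-0.1571 -0.0016] yang -1.3253 tz [-0.006 -0.001 -1.   ] F [ 0.17 -0.16 -2.75] open 0.0217 gf 29.926603138446808 q6 1.32
([-0.5, -1.7, 61.9], [-0.0005, 0.006, -0.0012])
t 10.9 grasp w [0.4605 0.0499 0.1049] jig [-0.1571 -0.0014] yang -1.3251 tz [-0.006 -0.001 -1.   ] F [-0.35 -0.05 -2.43] open 0.0217 gf 29.926638901233673 q6 1.32
```

View pics/t3c.png

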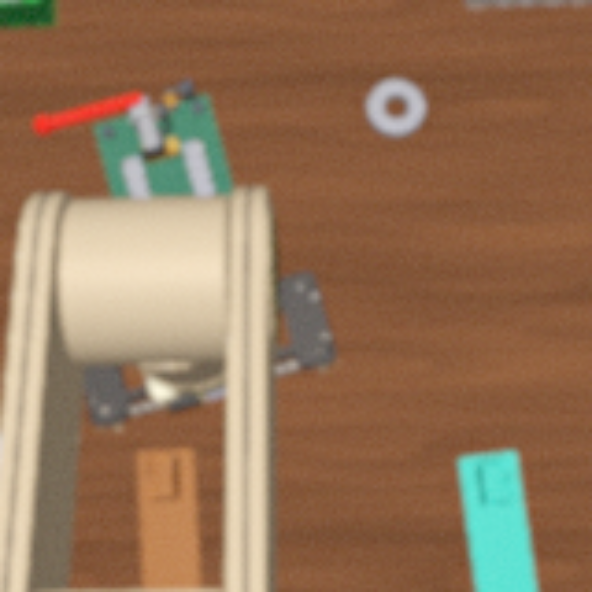

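>>> servo_tool(
  increments=[
    {"slide": [0, -1.5, 20], "dr": [0, 0, 0], "jaw": 1},
    {"slide": [0, -1.5, 40], "dr": [0, 0, 0], "jaw": 1},
    {"slide": [0, -1.5, 50], "dr": [0, 0, 0], "jaw": 1},
    {"slide": [0, -1.5, 56], "dr": [0, 0, 0], "jaw": 1},
    {"slide": [0, -1.5, 59], "dr": [0, 0, 0], "jaw": 1},
    {"slide": [0, -1.5, 60], "dr": [0, 0, 0], "jaw": 1},
    {"slide": [0, -1.5, 61], "dr": [0, 0, 0], "jaw": 1},
    {"slide": [0, -1.5, 61], "dr": [0, 0, 0], "jaw": 1},
    {"slide": [0, -1.5, 61], "dr": [0, 0, 0], "jaw": 1},
  ],
)

```text
t: 11.8
tool_pos: [0.4608, 0.0521, 0.2111]
orientation: [3.118, 0.387, -0.008]
force: [1.1, -0.2, -2.5]
opening: 0.0213
gripper_force: 29.9
```

```bash
python3 - <<'E'
from mv import *
show(); print(read_state()['wrist_torque'])
E
```

```text
t 11.8 grasp w [0.4599 0.052  0.0441] jig [-0.1571  0.0007] yang -1.324 tz [-0.005 -0.001 -1.   ] F [ 1.14 -0.23 -2.49] open 0.0213 gf 29.926981329917908 q6 1.33
[-0.01456672  0.10902087 -0.0143777 ]
```

>>> servo_tool(
  increments=[
    {"slide": [0, 0, 1], "dr": [0, 0, 0], "jaw": 1},
    {"slide": [5, 0, 1], "dr": [0, 0, 0], "jaw": 1},
    {"slide": [10, 0, 1], "dr": [0, 0, 0], "jaw": 1},
    {"slide": [15, 0, 1], "dr": [0, 0, 0], "jaw": 1},
    {"slide": [20, 0, 1], "dr": [0, 0, 0], "jaw": 1},
    {"slide": [25, 0, 1], "dr": [0, 0, 0], "jaw": 1},
    {"slide": [30, 0, 1], "dr": [0, 0, 0], "jaw": 1},
  ],
)

```text
t: 12.5
tool_pos: [0.4902, 0.0595, 0.2098]
orientation: [3.117, 0.387, -0.01]
force: [-5.9, -1.0, 8.3]
opening: 0.0221
gripper_force: 30.0
```

```bash
python3 - <<'E'
from mv import *
show(); print(read_state()['wrist_torque'])
E
```

```text
t 12.5 grasp w [0.4891 0.0594 0.0428] jig [-0.127   0.0007] yang -1.3238 tz [-0.006 -0.001 -1.   ] F [-5.87 -0.99  8.27] open 0.0221 gf 29.991566240787506 q6 1.34
[-0.2239424   0.79116338 -0.02767833]
```

>>> servo_tool(
  increments=[
    {"slide": [0, 0, -0.7], "dr": [0, 0, 0], "jaw": 1},
    {"slide": [4, 0, -0.7], "dr": [0, 0, 0], "jaw": 1},
    {"slide": [8, 0, -0.7], "dr": [0, 0, 0], "jaw": 1},
    {"slide": [12, 0, -0.7], "dr": [0, 0, 0], "jaw": 1},
    {"slide": [16, 0, -0.7], "dr": [0, 0, 0], "jaw": 1},
    {"slide": [20, 0, -0.7], "dr": [0, 0, 0], "jaw": 1},
    {"slide": [24, 0, -0.7], "dr": [0, 0, 0], "jaw": 1},
  ],
)

```text
t: 13.2
tool_pos: [0.5131, 0.0654, 0.2099]
orientation: [3.118, 0.387, -0.01]
force: [-2.9, -0.5, 3.1]
opening: 0.0219
gripper_force: 30.0
```

```bash
python3 - <<'E'
from mv import *
show(); print(read_state()['wrist_torque'])
E
```

```text
t 13.2 grasp w [0.512  0.0652 0.0429] jig [-0.1034  0.0008] yang -1.324 tz [-0.007 -0.001 -1.   ] F [-2.86 -0.52  3.12] open 0.0219 gf 29.991133511066437 q6 1.35
[-0.21800987  0.4100169  -0.0675105 ]
```

>>> servo_tool(
  increments=[
    {"slide": [0, 0, -0.2], "dr": [0, 0, 0], "jaw": 1},
    {"slide": [0, 0, -0.2], "dr": [0, 0, 0], "jaw": 1},
    {"slide": [3, 0, -0.2], "dr": [0, 0, 0], "jaw": 1},
    {"slide": [6, 0, -0.2], "dr": [0, 0, 0], "jaw": 1},
    {"slide": [9, 0, -0.2], "dr": [0, 0, 0], "jaw": 1},
    {"slide": [11, 0, -0.2], "dr": [0, 0, 0], "jaw": 1},
    {"slide": [12, 0, -0.2], "dr": [0, 0, 0], "jaw": 1},
    {"slide": [13, 0, -0.2], "dr": [0, 0, 0], "jaw": 1},
    {"slide": [14, 0, -0.2], "dr": [0, 0, 0], "jaw": 1},
  ],
  force=5,
)

```text
t: 14.1
tool_pos: [0.5264, 0.0688, 0.2098]
orientation: [3.118, 0.387, -0.011]
force: [-1.1, 0.4, -0.5]
opening: 0.022
gripper_force: 5.0
```

```bash
python3 - <<'E'
from mv import *
show(); print(read_state()['wrist_torque'])
E
```

```text
t 14.1 grasp w [0.5253 0.0686 0.0429] jig [-0.0897  0.0008] yang -1.324 tz [-0.007 -0.001 -1.   ] F [-1.06  0.39 -0.47] open 0.022 gf 4.999453648924828 q6 1.36
[-0.13407307  0.36125662 -0.01242302]
```

>>> servo_tool(
  increments=[
    {"slide": [1, 0, 0], "dr": [0, 0, 0], "jaw": 1},
    {"slide": [2, 0, 0], "dr": [0, 0, 0], "jaw": 1},
    {"slide": [3, 0, 0], "dr": [0, 0, 0], "jaw": 1},
    {"slide": [4, 0, 0], "dr": [0, 0, 0], "jaw": 1},
    {"slide": [5, 0, 0], "dr": [0, 0, 0], "jaw": 1},
  ],
)

```text
t: 14.6
tool_pos: [0.5313, 0.07, 0.2099]
orientation: [3.118, 0.387, -0.01]
force: [0.3, 0.0, -2.0]
opening: 0.0217
gripper_force: 5.0
```

>>> servo_tool(
  increments=[
    {"slide": [1, 0, 0], "dr": [0, 0, 0], "jaw": 1},
    {"slide": [2, 0, 0], "dr": [0, 0, 0], "jaw": 1},
    {"slide": [3, 0, 0], "dr": [0, 0, 0], "jaw": 1},
  ],
)

```text
t: 14.9
tool_pos: [0.5342, 0.0707, 0.2099]
orientation: [3.118, 0.387, -0.01]
force: [-0.8, -1.1, -1.1]
opening: 0.0218
gripper_force: 5.0
```

Nothing felt yet, with the nose at about x = 43.

>>> servo_tool(
  increments=[
    {"slide": [1, 0, 0], "dr": [0, 0, 0], "jaw": 1},
    {"slide": [2, 0, 0], "dr": [0, 0, 0], "jaw": 1},
    {"slide": [3, 0, 0], "dr": [0, 0, 0], "jaw": 1},
  ],
)

```text
t: 15.2
tool_pos: [0.5371, 0.0715, 0.2099]
orientation: [-3.118, -0.387, 0.01]
force: [-1.0, 0.7, -1.5]
opening: 0.0223
gripper_force: 5.0
```

>>> servo_tool(
  increments=[
    {"slide": [1, 0, 0], "dr": [0, 0, 0], "jaw": 1},
    {"slide": [2, 0, 0], "dr": [0, 0, 0], "jaw": 1},
    {"slide": [3, 0, 0], "dr": [0, 0, 0], "jaw": 1},
  ],
)

```text
t: 15.5
tool_pos: [0.5401, 0.0722, 0.2098]
orientation: [3.118, 0.387, -0.01]
force: [-1.0, -0.7, -1.2]
opening: 0.0222
gripper_force: 5.0
```

>>> servo_tool(
  increments=[
    {"slide": [1, 0, 0], "dr": [0, 0, 0], "jaw": 1},
    {"slide": [2, 0, 0], "dr": [0, 0, 0], "jaw": 1},
    {"slide": [3, 0, 0], "dr": [0, 0, 0], "jaw": 1},
  ],
)

```text
t: 15.8
tool_pos: [0.5426, 0.0728, 0.2098]
orientation: [3.117, 0.387, -0.013]
force: [-5.4, -1.5, 2.2]
opening: 0.0217
gripper_force: 5.0
```

>>> servo_tool(
  increments=[
    {"slide": [1, 0, 0], "dr": [0, 0, 0], "jaw": 1},
    {"slide": [2, 0, 0], "dr": [0, 0, 0], "jaw": 1},
  ],
)

```text
t: 16.0
tool_pos: [0.5443, 0.0732, 0.2095]
orientation: [3.117, 0.387, -0.014]
force: [-6.0, -2.1, 1.7]
opening: 0.0218
gripper_force: 5.0
```

>>> servo_tool(
  increments=[
    {"slide": [0.5, 0, 0], "dr": [0, 0, 0], "jaw": 1},
    {"slide": [0.5, 0, 0], "dr": [0, 0, 0], "jaw": 1},
    {"slide": [0.5, 0, 0], "dr": [0, 0, 0], "jaw": 1},
    {"slide": [0.5, 0, 0], "dr": [0, 0, 0], "jaw": 1},
  ],
)

```text
t: 16.4
tool_pos: [0.5447, 0.0734, 0.2095]
orientation: [3.117, 0.387, -0.014]
force: [-4.7, -1.3, 1.6]
opening: 0.0222
gripper_force: 5.4
```

```bash
python3 - <<'E'
from mv import *
show(); print(read_state()['wrist_torque'])
im,d=shot('top','top4'); im2,d2=shot('side','side4')
A=cv2.resize(im[105:190,190:270],(560,595)); cv2.imwrite('pics/t4c.png',A[:,:,::-1])
E
```

```text
t 16.4 grasp w [0.5433 0.0731 0.0425] jig [-0.0712  0.0008] yang -1.3239 tz [-0.009 -0.001 -1.   ] F [-4.68 -1.33  1.63] open 0.0222 gf 5.357649586828757 q6 1.37
[-0.36830232  1.0998769  -0.04058006]
```

View pics/t4c.png

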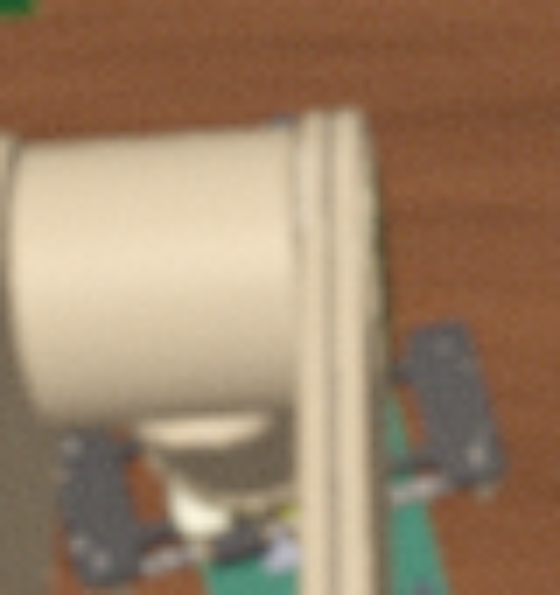

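>>> servo_tool(
  increments=[
    {"slide": [0, 0, -0.2], "dr": [0, 0, 0], "jaw": 1},
    {"slide": [0.4, 0, -0.2], "dr": [0, 0, 0], "jaw": 1},
    {"slide": [0.8, 0, -0.2], "dr": [0, 0, 0], "jaw": 1},
    {"slide": [0.8, 0, -0.2], "dr": [0, 0, 0], "jaw": 1},
    {"slide": [0.8, 0, -0.2], "dr": [0, 0, 0], "jaw": 1},
  ],
  force=6,
)

```text
t: 17.0
tool_pos: [0.5452, 0.0735, 0.2095]
orientation: [3.117, 0.387, -0.015]
force: [-7.1, -2.6, 1.7]
opening: 0.022
gripper_force: 6.9
```

>>> servo_tool(
  increments=[
    {"slide": [0, 0, 0], "dr": [0, 0, 0], "jaw": 1},
    {"slide": [0, 0, 0], "dr": [0, 0, 0], "jaw": 1},
    {"slide": [0, 0, 0], "dr": [0, 0, 0], "jaw": 0.7},
    {"slide": [0, 0, 0], "dr": [0, 0, 0], "jaw": 0.6},
    {"slide": [0, 0, 0], "dr": [0, 0, 0], "jaw": 0.5},
    {"slide": [0, 0, 0], "dr": [0, 0, 0], "jaw": 0.4},
    {"slide": [0, 0, -10], "dr": [0, 0, 0], "jaw": 0.3},
    {"slide": [0, 0, -40], "dr": [0, 0, 0], "jaw": 0.3},
    {"slide": [0, 0, -80], "dr": [0, 0, 0], "jaw": 0.3},
    {"slide": [0, 0, -120], "dr": [0, 0, 0], "jaw": 0.3},
    {"slide": [0, 0, -160], "dr": [0, 0, 0], "jaw": 0.3},
    {"slide": [0, 0, -190], "dr": [0, 0, 0], "jaw": 0.3},
    {"slide": [0, 0, -190], "dr": [0, 0, 0], "jaw": 0.3},
  ],
)

```text
t: 18.3
tool_pos: [0.5485, 0.074, 0.4071]
orientation: [3.117, 0.387, 0.006]
force: [-0.4, -0.2, 0.3]
opening: 0.0652
gripper_force: 0.0
```

```bash
python3 - <<'E'
from mv import *
show(); print(inc(jw(.062,.048,.214),JQ[2]),inc(jw(.062,.048,.214),JQ[2]+.01))
im,d=shot('side','side5'); im2,d2=shot('top','top5')
cv2.imwrite('pics/s5c.png',np.hstack([cv2.resize(im[150:230,190:270],(400,400)),cv2.resize(im2[110:200,190:280],(400,400))])[:,:,::-1])
E
```

```text
t 18.3 grasp w [0.5492 0.0739 0.2401] jig [-0.0653  0.0001] yang -1.3239 tz [ 0.004 -0.    -1.   ] F [-0.41 -0.18  0.25] open 0.0652 gf 0.0 q6 1.37
([127.8, -47.7, 26.5], [0.004, -0.0019, -1.5706]) ([127.8, -47.7, 26.5], [-0.0019, -0.004, 1.561])
```

View pics/s5c.png

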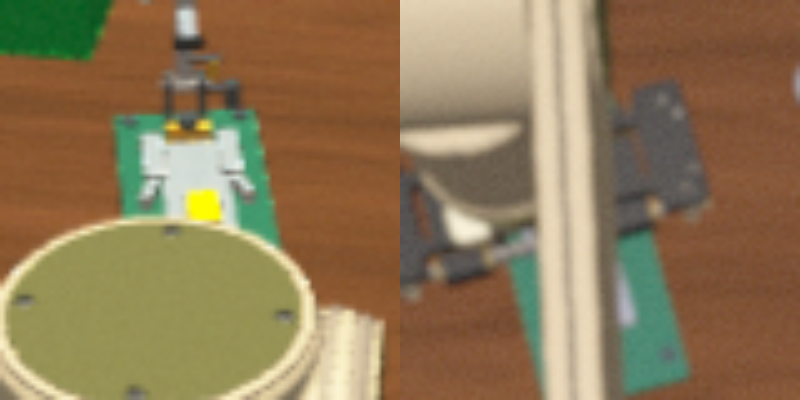

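The side view shows the blank flat between the rails, with its nose at the brass stop (around (190,130) in the crop). The clip arm is up. I'll locate the red bar numerically before gripping it.

```bash
python3 - <<'E'
from mv import *
z=np.load('pics/side5.npz'); im,d=z['im'],z['d']; W=world('side',d); h=cv2.cvtColor(im,cv2.COLOR_RGB2HSV)
m=((h[...,0]<6)|(h[...,0]>174))&(h[...,1]>170); m[:,:170]=0;m[:,290:]=0; m[:90]=0;m[230:]=0
P=W[m]; c,s=np.cos(JQ[2]),np.sin(JQ[2]); D=P[:,:2]-JQ[:2]
J=np.c_[c*D[:,0]+s*D[:,1],-s*D[:,0]+c*D[:,1],P[:,2]]
print(m.sum(),np.percentile(J,[5,50,95],axis=0).round(4) if m.sum() else '', np.argwhere(m).mean(0))
E
```

```text
46 [[0.0489 0.0074 0.1585]
 [0.057  0.0569 0.1631]
 [0.063  0.0878 0.1679]] [145.26086957 213.76086957]
```

>>> servo_tool(
  increments=[
    {"slide": [0, -47.7, 0], "dr": [0, 0, -0.4], "jaw": 0.3},
    {"slide": [0, -47.7, 0], "dr": [0, 0, -0.8], "jaw": 0.3},
    {"slide": [0, -47.7, 0], "dr": [0, 0, -1.2], "jaw": 0.3},
    {"slide": [30, -47.7, 0], "dr": [0, 0, -1.57], "jaw": 0.3},
    {"slide": [60, -47.7, 0], "dr": [0, 0, -1.57], "jaw": 0.3},
    {"slide": [90, -47.7, 0], "dr": [0, 0, -1.57], "jaw": 0.3},
    {"slide": [128, -47.7, 0], "dr": [0, 0, -1.57], "jaw": 0.3},
    {"slide": [128, -47.7, 0], "dr": [0, 0, -1.57], "jaw": 0.3},
    {"slide": [128, -47.7, 0], "dr": [0, 0, -1.57], "jaw": 0.3},
    {"slide": [128, -47.7, 0], "dr": [0, 0, -1.57], "jaw": 0.3},
    {"slide": [128, -47.7, 0], "dr": [0, 0, -1.57], "jaw": 0.3},
    {"slide": [128, -47.7, 0], "dr": [0, 0, -1.57], "jaw": 0.3},
    {"slide": [128, -47.7, 0], "dr": [0, 0, -1.57], "jaw": 0.3},
  ],
)

```text
t: 19.7
tool_pos: [0.6595, 0.1513, 0.3976]
orientation: [-1.931, -2.47, 0.01]
force: [-0.2, 0.1, 0.3]
opening: 0.0649
gripper_force: 0.0
```

```bash
python3 - <<'E'
from mv import *
show(); print(inc(jw(.062,.048,.164),JQ[2]))
E
```

```text
t 19.7 grasp w [0.658  0.1511 0.2306] jig [0.0591 0.0484] yang 0.2436 tz [-0.009 -0.001 -1.   ] F [-0.17  0.12  0.32] open 0.0649 gf 0.0 q6 -0.09
([-0.3, 2.0, 66.6], [-0.009, -0.001, -0.0031])
```

>>> servo_tool(
  increments=[
    {"slide": [0, 2, 30], "dr": [-0.005, 0, 0], "jaw": 0.3},
    {"slide": [0, 2, 55], "dr": [-0.005, 0, 0], "jaw": 0.3},
    {"slide": [0, 2, 62], "dr": [-0.005, 0, 0], "jaw": 0.3},
    {"slide": [0, 2, 62], "dr": [-0.005, 0, 0], "jaw": 0.3},
    {"slide": [0, 2, 62], "dr": [-0.005, 0, 0], "jaw": 0.3},
    {"slide": [0, 2, 62], "dr": [-0.005, 0, 0], "jaw": 0.3},
  ],
)

```text
t: 20.3
tool_pos: [0.6619, 0.1519, 0.3393]
orientation: [1.932, 2.476, 0.002]
force: [-0.4, -0.7, 0.7]
opening: 0.065
gripper_force: 0.0
```

```bash
python3 - <<'E'
from mv import *
show(); print(inc(jw(.062,.048,.164),JQ[2]))
E
```

```text
t 20.3 grasp w [0.6621 0.152  0.1723] jig [0.0633 0.0483] yang 0.2456 tz [ 0.001  0.001 -1.   ] F [-0.42 -0.75  0.69] open 0.065 gf 0.0 q6 -0.1
([-0.3, -1.1, 8.3], [0.0014, -0.0005, -0.0011])
```

>>> servo_tool(
  increments=[
    {"slide": [0, -1, 8], "dr": [0, 0, 0], "jaw": 0.3},
    {"slide": [0, -1, 8], "dr": [0, 0, 0], "jaw": 0.5},
    {"slide": [0, -1, 8], "dr": [0, 0, 0], "jaw": 0.7},
    {"slide": [0, -1, 8], "dr": [0, 0, 0], "jaw": 0.8},
    {"slide": [0, -1, 8], "dr": [0, 0, 0], "jaw": 1},
    {"slide": [0, -1, 8], "dr": [0, 0, 0], "jaw": 1},
    {"slide": [0, -1, 8], "dr": [0, 0, 0], "jaw": 1},
    {"slide": [0, -1, 8], "dr": [0, 0, 0], "jaw": 1},
    {"slide": [0, -1, 8], "dr": [0, 0, 0], "jaw": 1},
  ],
  force=25,
)

```text
t: 21.2
tool_pos: [0.6605, 0.1516, 0.3292]
orientation: [-1.931, -2.476, 0.0]
force: [1.4, 0.8, -1.2]
opening: 0.0093
gripper_force: 25.0
```

```bash
python3 - <<'E'
from mv import *
show()
for th in np.arange(1.2,-.01,-.05):
    b=np.array(bar(th))-bar(1.25); print(round(th,2),(b*1000).round(1))
E
```

```text
t 21.2 grasp w [0.6603 0.1517 0.1622] jig [0.0615 0.0484] yang 0.246 tz [-0.001  0.001 -1.   ] F [ 1.35  0.84 -1.24] open 0.0093 gf 25.001665949821472 q6 -0.1
1.2 [-5.4 -1.3]
1.15 [-10.7  -2.9]
1.1 [-15.9  -4.7]
1.05 [-21.   -6.8]
1.0 [-26.   -9.1]
0.95 [-30.9 -11.7]
0.9 [-35.7 -14.5]
0.85 [-40.3 -17.6]
0.8 [-44.7 -20.9]
0.75 [-49.  -24.4]
0.7 [-53.1 -28.1]
0.65 [-57. -32.]
0.6 [-60.7 -36.2]
0.55 [-64.2 -40.4]
0.5 [-67.5 -44.9]
0.45 [-70.5 -49.5]
0.4 [-73.3 -54.3]
0.35 [-75.9 -59.2]
0.3 [-78.2 -64.2]
0.25 [-80.3 -69.3]
0.2 [-82.1 -74.6]
0.15 [-83.7 -79.9]
0.1 [-85.  -85.3]
0.05 [-86.  -90.7]
-0.0 [-86.7 -96.2]
```

Gripped. I'll bring it down in two parts at about 0.5 rad/s.

>>> servo_tool(
  increments=[
    {"slide": [0, -5.4, 1.3], "dr": [0, 0, 0], "jaw": 1},
    {"slide": [0, -10.7, 2.9], "dr": [0, 0, 0], "jaw": 1},
    {"slide": [0, -15.9, 4.7], "dr": [0, 0, 0], "jaw": 1},
    {"slide": [0, -21, 6.8], "dr": [0, 0, 0], "jaw": 1},
    {"slide": [0, -26, 9.1], "dr": [0, 0, 0], "jaw": 1},
    {"slide": [0, -30.9, 11.7], "dr": [0, 0, 0], "jaw": 1},
    {"slide": [0, -35.7, 14.5], "dr": [0, 0, 0], "jaw": 1},
    {"slide": [0, -40.3, 17.6], "dr": [0, 0, 0], "jaw": 1},
    {"slide": [0, -44.7, 20.9], "dr": [0, 0, 0], "jaw": 1},
    {"slide": [0, -49, 24.4], "dr": [0, 0, 0], "jaw": 1},
    {"slide": [0, -53.1, 28.1], "dr": [0, 0, 0], "jaw": 1},
    {"slide": [0, -57, 32], "dr": [0, 0, 0], "jaw": 1},
    {"slide": [0, -60.7, 36.2], "dr": [0, 0, 0], "jaw": 1},
    {"slide": [0, -64.2, 40.4], "dr": [0, 0, 0], "jaw": 1},
    {"slide": [0, -67.5, 44.9], "dr": [0, 0, 0], "jaw": 1},
    {"slide": [0, -70.5, 49.5], "dr": [0, 0, 0], "jaw": 1},
    {"slide": [0, -73.3, 54.3], "dr": [0, 0, 0], "jaw": 1},
    {"slide": [0, -75.9, 59.2], "dr": [0, 0, 0], "jaw": 1},
    {"slide": [0, -78.2, 64.2], "dr": [0, 0, 0], "jaw": 1},
  ],
)

```text
t: 23.1
tool_pos: [0.5842, 0.1326, 0.2645]
orientation: [-1.931, -2.476, 0.001]
force: [1.4, 2.9, -2.5]
opening: 0.0091
gripper_force: 25.0
```

```bash
python3 - <<'E'
from mv import *
show(); print(bar(.3),bar(.05))
E
```

```text
t 23.1 grasp w [0.5838 0.1327 0.0975] jig [-0.0173  0.0487] yang 0.246 tz [-0.002  0.    -1.   ] F [ 1.38  2.93 -2.54] open 0.0091 gf 25.000489354133606 q6 -0.11
(np.float64(-0.016540771323880578), np.float64(0.09897126060225461)) (np.float64(-0.024262778612198152), np.float64(0.0724827117445142))
```

>>> servo_tool(
  increments=[
    {"slide": [0, -2.1, 5.1], "dr": [0, 0, 0], "jaw": 1},
    {"slide": [0, -3.9, 10.4], "dr": [0, 0, 0], "jaw": 1},
    {"slide": [0, -5.5, 15.7], "dr": [0, 0, 0], "jaw": 1},
    {"slide": [0, -6.5, 19], "dr": [0, 0, 0], "jaw": 1},
    {"slide": [0, -7, 21], "dr": [0, 0, 0], "jaw": 1},
    {"slide": [0, -7.3, 22.5], "dr": [0, 0, 0], "jaw": 1},
    {"slide": [0, -7.3, 22.5], "dr": [0, 0, 0], "jaw": 1},
  ],
)

```text
t: 23.8
tool_pos: [0.5777, 0.1309, 0.2426]
orientation: [-1.932, -2.477, -0.001]
force: [4.4, 4.6, -4.1]
opening: 0.009
gripper_force: 25.0
```

>>> servo_tool(
  increments=[
    {"slide": [0, -0.1, 0.5], "dr": [0, 0, 0], "jaw": 1},
    {"slide": [0, -0.1, 1], "dr": [0, 0, 0], "jaw": 1},
    {"slide": [0, -0.1, 1], "dr": [0, 0, 0], "jaw": 1},
  ],
)

```text
t: 24.1
tool_pos: [0.5777, 0.1309, 0.2423]
orientation: [-1.932, -2.477, -0.001]
force: [2.6, 4.3, -0.2]
opening: 0.0091
gripper_force: 25.0
```

>>> servo_tool(
  increments=[
    {"slide": [0, 0, 0.3], "dr": [0, 0, 0], "jaw": 1},
    {"slide": [0, 0, 0.5], "dr": [0, 0, 0], "jaw": 1},
    {"slide": [0, 0, 0.5], "dr": [0, 0, 0], "jaw": 1},
  ],
)

```text
t: 24.4
tool_pos: [0.5777, 0.1309, 0.2422]
orientation: [-1.932, -2.477, -0.001]
force: [1.2, 5.0, 4.5]
opening: 0.0091
gripper_force: 25.0
```

>>> servo_tool(
  increments=[
    {"slide": [0, 0, 0.5], "dr": [0, 0, 0], "jaw": 1},
    {"slide": [0, 0, 0.5], "dr": [0, 0, 0], "jaw": 0.85},
    {"slide": [0, 0, 0.5], "dr": [0, 0, 0], "jaw": 0.7},
    {"slide": [0, 0, 0.5], "dr": [0, 0, 0], "jaw": 0.5},
    {"slide": [0, 0, 0.5], "dr": [0, 0, 0], "jaw": 0.3},
    {"slide": [0, 0, 0.5], "dr": [0, 0, 0], "jaw": 0.3},
    {"slide": [0, 0, -20], "dr": [0, 0, 0], "jaw": 0.3},
    {"slide": [0, 0, -60], "dr": [0, 0, 0], "jaw": 0.3},
    {"slide": [0, 0, -100], "dr": [0, 0, 0], "jaw": 0.3},
    {"slide": [150, 0, -140], "dr": [0, 0, 0], "jaw": 0.3},
    {"slide": [150, 0, -140], "dr": [0, 0, 0], "jaw": 0.3},
    {"slide": [150, 0, -140], "dr": [0, 0, 0], "jaw": 0.3},
    {"slide": [150, 0, -140], "dr": [0, 0, 0], "jaw": 0.3},
    {"slide": [150, 0, -140], "dr": [0, 0, 0], "jaw": 0.3},
  ],
)

```text
t: 25.8
tool_pos: [0.5404, 0.2775, 0.3816]
orientation: [-1.928, -2.479, 0.0]
force: [-0.0, 0.3, -0.1]
opening: 0.0652
gripper_force: 0.0
```

```bash
python3 - <<'E'
from mv import *
show()
c,s=np.cos(JQ[2]),np.sin(JQ[2])
for n in('side','top'):
    im,d=shot(n,n+'9'); W=world(n,d); h=cv2.cvtColor(im,cv2.COLOR_RGB2HSV).astype(int)
    D=W[...,:2]-JQ[:2]; J=np.stack([c*D[...,0]+s*D[...,1],-s*D[...,0]+c*D[...,1],W[...,2]],-1)
    reg=(J[...,0]>-.15)&(J[...,0]<.11)&(abs(J[...,1])<.1)&(J[...,2]>-.005)&(J[...,2]<.2)&(d>0)
    for nm,m in(('red',((h[...,0]<6)|(h[...,0]>174))&(h[...,1]>170)),('yel',(h[...,0]>25)&(h[...,0]<34)&(h[...,1]>140)&(h[...,2]>200)),('brass',(h[...,0]>15)&(h[...,0]<25)&(h[...,1]>110)&(J[...,0]>.02))):
        m=m&reg
        if m.sum()>3: print(n,nm,m.sum(),np.percentile(J[m],[5,50,95],axis=0).round(3).tolist())
E
```

```text
t 25.8 grasp w [0.5403 0.2776 0.2146] jig [-0.0242  0.1998] yang 0.2489 tz [-0.001  0.    -1.   ] F [-0.01  0.34 -0.13] open 0.0652 gf 0.0 q6 0.14
side red 51 [[-0.033, 0.008, 0.068], [-0.028, 0.058, 0.073], [-0.021, 0.086, 0.078]]
side yel 36 [[-0.086, -0.006, 0.044], [-0.069, 0.003, 0.05], [-0.022, 0.013, 0.054]]
side brass 28 [[0.025, -0.053, -0.003], [0.062, -0.009, 0.028], [0.099, 0.061, 0.056]]
top red 65 [[-0.031, 0.019, 0.0], [-0.025, 0.063, 0.077], [-0.011, 0.091, 0.082]]
top yel 53 [[-0.088, -0.009, 0.049], [-0.074, -0.002, 0.054], [-0.059, 0.006, 0.057]]
top brass 34 [[0.052, -0.037, 0.003], [0.069, -0.02, 0.048], [0.087, 0.032, 0.06]]
```

```bash
python3 -c "
from plant import *
print(close_job())"
```

```text
the job is handed in; nothing more can be done
None
```

I loaded the blank against the end stop, clamped it under the clip and handed the job in at about 26 s; the hand-in gave no verdict, so I don't know whether it passed.

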